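# Reset the emptied label printer and shut it

## Robot

A 6-joint arm with a two-finger parallel gripper is mounted at the origin on the work surface. World frame = base frame: x ahead of the robot, y to its left, z up, the work surface at z = 0. Lengths are in mm, angles in rad, forces in N, time in s.
With the tool pointing down it reaches from about 350 to 975 mm from the base axis. Payload 7.1 kg.
Tool frame: the origin (TCP) lies at the very end of the fingers, on their centre line; the grasp point (between the pads) lies 19 mm behind it (ctrl.tcp_to_grasp is the distance from the TCP to the grasp point, in mm); z points along the fingers, x is the direction in which the jaws open and shut, and the axes are right-handed (so a half turn about z gives the same grasp; the last joint's range is limited). The gripper opens to 88 mm and grips with 3 to 60 N. Pads are 20 mm wide; open, the fingers measure 115 mm over their backs; the gripper's body (75 mm by 178 mm) begins 61 mm behind the grasp point.
Start: joints at [-1.295, 0.423, 1.63, -0, 1.089, -0.019], TCP at [181.611, -598.015, 222.675] pointing down, gripper open.
Joint ranges: [-3, 3], [-0.9, 2.11], [0.09, 2.58], [-1.31, 4.45], [0.11, 2.69], [-2.54, 2.54]. Speed limits (rad/s): [2.39, 2.39, 3.01, 3.14, 3.14, 3.14].

## Interface

Orientations are given as a rotation vector (axis times angle).
In Python, from workcell import get_obs, viewer, ctrl, masks_of gives the robot as it stands. The module is installed in compiled form; this text tells all that it offers.
- The arm moves only by the shell command python3 -m inch 'ROWS'. ROWS is JSON, a list of rows, each an object of numbers: "tx", "ty", "tz": the shift along the tool's x, y, z in cm; "ax", "ay", "az": the turn, a rotation vector about the tool's x, y, z in degrees; "jaw": the opening, from 0 (shut) to 1 (fully open). In form: [{"tx": .., "ty": .., "tz": .., "ax": .., "ay": .., "az": .., "jaw": ..}, ...]. A call has 1 to 12 rows; each row shifts and turns the commanded pose from where the row before left it, along the tool's axes as they then stand; what a row does not reach is not made up. A row lasts 1/8 s, in which the tool goes at most 62.5 mm and 10.7 degrees, less where a joint would pass 70% of its speed; a pose out of reach is approached as far as the arm can. A call is refused whole if a number of a shift passes 6.25 or a number of a turn 10.7, either way. A call with a gripper value outside its range is refused whole. The fingers move at their own pace and stop on an object; the grip force is fixed at half the most. Time passes only in rows, so rows that do not move let the fingers close. It gives the time, the measured TCP pose, the force and the opening at its end, in the units of the state.
- get_obs(): the state, without advancing time (a new reading comes with each control period).
- viewer.get_image(name): name is "scene" or "side" or "wrist"; returns (picture, depth): 384x512x3 uint8, red, green, blue; 384x512 float32, mm along the optical axis (not along the pixel's ray), 0 where there is no reading.
- viewer.get_calibration(name): a dict with "fx", "fy", "cx", "cy" (pixels), "rvec" (rotation vector, rad) and "tvec" (3), from world to camera coordinates, as OpenCV has them. Camera axes: x right, y down, z forward; pixel columns grow to the right and rows downward; lengths in mm; the calibration is good to about 2 mm. A picture is of the moment at which its call begins: read the wrist's pose just before it. get_calibration takes no time and is no camera call; for the wrist camera it gives the pose at the moment of the call.
- ctrl.close_job(): hands the job in, once; it reports no verdict.
Trained networks look in the newest picture that a camera, given by its name, has taken for a name from the list of things; names that differ only in an ending like _2 or _b are one class to them, and where a whole thing is asked for, a point or a joint stands for the part that bears it (a point fixed in the world has none). Each returns a list of dicts, best first, with "score" (0 to 1); they miss things now and then, are a little off and sometimes report something else, mostly with a low value. They report only what shows in the picture. A call takes as long as a camera call.
- masks_of(camera, thing): "pixels" (384x512 bool, what is visible of it) and "location" ([column, row] in pixels, amid what is visible of it).
The state is a dict: "t": time; "qpos": joint angles; "qvel": joint speeds; "joint_torque": joint torques, N m; "ee_pos": TCP position; "orientation": TCP orientation; "ft_force": force on the tool from outside, world axes, zero at the start; "moment": the same for the moment, N m; "width": finger opening in mm.
Only numpy, scipy, OpenCV 4.12 (cv2) and the standard library are available. Lean on these libraries where they do the work, as an engineer would, in place of code of your own. Each camera call takes 0.05 s, during which the arm holds its last target. There are 200 camera calls.

## Task

The label printer on the wrapping counter stands open with its roll taken out, ready for a sensor reset. Reach a fingertip into the well in the floor of its roll bay, hold the sunken reset key fully down for two seconds and let it come up again, then push the cover over and down until it is fully shut. Do not press the feed button on the printer's front, and do not shift or lift the printer or disturb the other things on the counter.

Things in the scene. Friction and masses are not known exactly. Their poses are not given: they have to be found in the camera images.
- printer: white desktop label printer standing loose on rubber feet, 1.7 kg, 220 mm deep (its x), 180 mm wide (its y); its cover stands open. Origin at the centre of its underside, z up; its front faces its own -x, the cover's hinge is at its rear (+x). The body's rim is 92 mm above the counter. Inside is the empty roll bay, 126 mm (x from -42 to +84 mm) by 100 mm between the roll guides, its grey floor 20 mm below the rim
- well_mouth (a point): centre of the mouth of the well in the floor of the roll bay, 72 mm above the counter; its axes are the printer's. The well is a rectangular hole 38 mm along the printer's x and 46 mm along its y, straight walls, black floor 22 mm below the mouth
- reset_top (a point): centre of the top of the reset key, a grey rectangular key 24 mm (x) by 28 mm (y) in the middle of the well; untouched, its top is 14 mm below the well's mouth (34 mm below the rim, 58 mm above the counter)
- reset_key (a joint): how far the reset key is pressed: 0 up, 0.004 m fully down; a spring brings it up again, about 2 N to start and 4 N fully down
- cover (a joint): angle of the cover: 0 fully shut, about 1.9 rad as found (leaning back past upright), stop at 2.1. The hinge is stiff: the cover stays wherever it is left, and takes about 1 to 4 N at its front edge to move
- cover_hinge (a point): centre of the cover's hinge line, 100 mm behind the printer's centre and 94 mm above the counter; the hinge runs along the printer's y. The axes of this point turn with the cover
- cover_edge (a point): middle of the cover's front top edge, on its outside; it moves with the cover. The cover is a hollow shell 180 mm wide; with the cover shut this edge is 160 mm in front of the hinge line and 55 mm above it, and the cover's flat top runs level from the edge back to above the hinge
- feed_top (a point): centre of the top of the feed button, a small round grey button 18 mm across and 3 mm proud on the printer's front deck, at its right-hand corner for someone facing the printer's front (printer x -86 mm, y -62 mm)
- feed_key (a joint): how far the feed button is pressed: 0 up, 0.0025 m fully down (2 to 3 N)
- label_roll: spare roll of white labels standing on end, 72 mm across and 52 mm high, close beside the printer; origin at the centre of its underside
- twine: standing spool of brown twine, 76 mm across and 83 mm high; origin at the centre of its underside
- scissors: scissors with two blue loop handles lying flat, 185 mm long and 89 mm wide, 10 mm high, in front of the printer; origin under the pivot, blades towards its +x
- gift_box: flat gift box wrapped in dark green paper and tied with twine, 200 x 260 x 55 mm; origin at the centre of its underside
- tape_dispenser: heavy silver desk tape dispenser, 150 x 62 mm and 92 mm high; origin at the centre of its underside
- cream_tube: tube of hand cream standing on its cap, 50 mm wide and 142 mm high; origin at the centre of its underside
- pen_cup: dark round pen cup, 80 mm across and 95 mm high, pens up to 170 mm; origin at the centre of its underside

How it is judged:
By the outcome, as a careful person would: the job done as asked, in the order asked, and still so for the second after the job is handed in, with the robot touching nothing.
It also fails if it takes over 64 s, if anything falls off the work surface, if the arm or the gripper's body presses on something with over 40 N, if the wrist force passes 120 N, or if a joint passes its speed limit or range.

## Working session

There is one attempt and no reset: what is moved stays moved. The work goes in short steps, Python scripts to look and compute and a shell command to move; the robot and the scene stay as the last step left them, time stands still between calls to the robot, and variables do not carry over. Pictures are saved under pics/ and viewed, about 8 in all and at most 12, crops included, and the job is handed in when it is done.

```bash
mkdir -p pics; cat > h.py <<'E'
import numpy as np, cv2
from workcell import get_obs, viewer, ctrl, masks_of
def cal(n):
    c=viewer.get_calibration(n); R=cv2.Rodrigues(np.array(c["rvec"],float))[0]
    return c,R,np.array(c["tvec"],float).ravel()
def cloud(n,d,C=None):
    c,R,t=C or cal(n); v,u=np.mgrid[0:384,0:512]
    P=np.stack([(u-c["cx"])/c["fx"]*d,(v-c["cy"])/c["fy"]*d,d],-1)
    return (P-t)@R
def proj(n,p,C=None):
    c,R,t=C or cal(n); q=np.atleast_2d(p)@R.T+t
    return np.c_[q[:,0]/q[:,2]*c["fx"]+c["cx"],q[:,1]/q[:,2]*c["fy"]+c["cy"]]
def save(n,im): cv2.imwrite(f"pics/{n}.png",im[:,:,::-1])
E
python3 - <<'E'
from h import *
im,d=viewer.get_image("scene"); save("scene",im); P=cloud("scene",d)
np.savez("scene.npz",im=im,d=d,P=P)
im2,d2=viewer.get_image("side"); P2=cloud("side",d2); np.savez("side.npz",im=im2,d=d2,P=P2)
save("both",np.hstack([im,im2])[:, :]) if 0 else save("side",im2)
for cam,PP,dd in (("scene",P,d),("side",P2,d2)):
  for n in "printer well_mouth reset_top cover_edge feed_top label_roll twine scissors gift_box tape_dispenser cream_tube pen_cup".split():
    try: r=masks_of(cam,n)
    except Exception as e: print(n,e); continue
    for k in r[:1]:
        m=k["pixels"]&(dd>0); q=PP[m]
        print(cam,n,round(k["score"],2),np.round(k["location"]),m.sum(), np.round(np.percentile(q,[3,50,97],axis=0)).tolist() if len(q) else "")
E
```

```text
scene printer 0.71 [282. 170.] 1725 [[420.0, -6.0, 87.0], [509.0, 54.0, 200.0], [593.0, 106.0, 248.0]]
scene well_mouth 0.56 [254. 184.] 5268 [[422.0, -189.0, 13.0], [549.0, -36.0, 93.0], [655.0, 95.0, 246.0]]
scene reset_top 0.38 [238. 191.] 23 [[550.0, -84.0, 55.0], [561.0, -76.0, 60.0], [570.0, -69.0, 64.0]]
scene cover_edge 0.81 [284. 170.] 1848 [[419.0, -10.0, 86.0], [505.0, 53.0, 196.0], [593.0, 105.0, 248.0]]
scene feed_top 0.18 [253. 184.] 5219 [[422.0, -190.0, 19.0], [548.0, -35.0, 93.0], [654.0, 97.0, 246.0]]
scene label_roll 0.78 [249. 229.] 424 [[650.0, -46.0, 2.0], [687.0, -15.0, 50.0], [716.0, 18.0, 57.0]]
scene twine 0.77 [383. 191.] 567 [[340.0, 356.0, -1.0], [412.0, 388.0, 75.0], [431.0, 425.0, 87.0]]
scene scissors 0.63 [188. 204.] 411 [[538.0, -311.0, -2.0], [636.0, -276.0, 7.0], [686.0, -223.0, 13.0]]
scene gift_box 0.7 [382. 251.] 5102 [[527.0, 303.0, 15.0], [637.0, 429.0, 56.0], [726.0, 551.0, 60.0]]
scene tape_dispenser 0.56 [144. 153.] 731 [[406.0, -556.0, 5.0], [490.0, -506.0, 31.0], [539.0, -466.0, 93.0]]
scene cream_tube 0.82 [310. 268.] 267 [[757.0, 197.0,
[... 601 characters left out ...]
[220. 225.] 493 [[650.0, -45.0, 8.0], [681.0, -2.0, 50.0], [713.0, 18.0, 56.0]]
side twine 0.92 [365. 306.] 945 [[361.0, 362.0, 8.0], [408.0, 400.0, 82.0], [430.0, 428.0, 86.0]]
side scissors 0.7 [217. 169.] 172 [[529.0, -316.0, 0.0], [596.0, -287.0, 7.0], [683.0, -229.0, 13.0]]
side gift_box 0.73 [294. 348.] 7007 [[524.0, 306.0, 52.0], [615.0, 407.0, 56.0], [722.0, 509.0, 59.0]]
side tape_dispenser 0.94 [229. 119.] 560 [[410.0, -536.0, 9.0], [484.0, -505.0, 34.0], [529.0, -469.0, 91.0]]
side cream_tube 0.6 [213. 291.] 421 [[751.0, 206.0, 12.0], [771.0, 228.0, 90.0], [787.0, 240.0, 143.0]]
side pen_cup 0.74 [200. 133.] 587 [[592.0, -483.0, 9.0], [628.0, -425.0, 70.0], [660.0, -406.0, 146.0]]
```

View pics/scene.png

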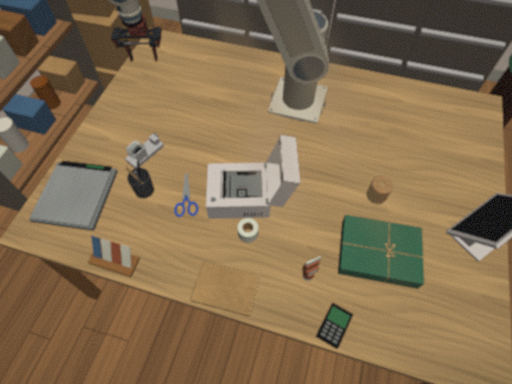

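View pics/side.png

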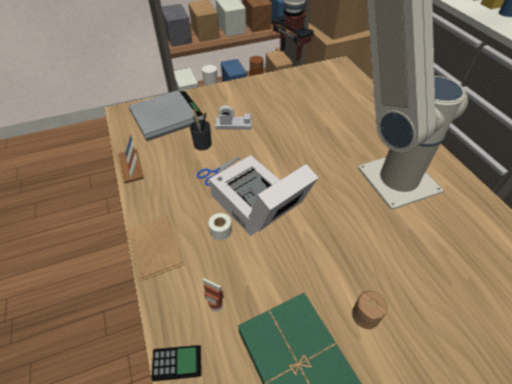

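The scene shows the printer amid the table at about (245,188) px, front facing -y with the cover to the right. The label roll is just below it at (249,229) and the scissors are at its front at (187,205). The side view agrees. Next I fit the printer's pose.

```bash
python3 - <<'E'
from h import *
from scipy.optimize import minimize
S=[]
for c in("scene","side"):
    P=np.load(c+".npz")["P"].reshape(-1,3); 
    m=(P[:,0]>380)&(P[:,0]<700)&(P[:,1]>-230)&(P[:,1]<120)&(P[:,2]>86)&(P[:,2]<98)
    q=P[m]; S.append(q); print(c,len(q),cv2.minAreaRect(q[:,:2].astype(np.float32)))
q=np.vstack(S)
print(cv2.minAreaRect(q[:,:2].astype(np.float32)))
for c in("scene","side"):
    P=np.load(c+".npz")["P"].reshape(-1,3)
    m=(P[:,0]>400)&(P[:,0]<680)&(P[:,1]>-230)&(P[:,1]<60)&(P[:,2]>45)&(P[:,2]<64)
    print(c,np.round(P[m][::4]).tolist()[:60])
im=np.load("scene.npz")["im"][140:240,180:320]; im2=np.load("side.npz")["im"][140:240,190:330]
save("crop",np.vstack([cv2.resize(i,None,fx=4,fy=3,interpolation=2) for i in(im,im2)]))
print(get_obs()["orientation"]); c,R,t=cal("wrist");print(c,-R.T@t, R)
E
```

```text
scene 2120 ((541.8895263671875, -72.55230712890625), (186.12225341796875, 266.2653503417969), 18.799907684326172)
side 1494 ((540.4324951171875, -72.50123596191406), (183.5204620361328, 269.5479431152344), 17.874366760253906)
((541.3423461914062, -72.06231689453125), (186.16529846191406, 270.9588317871094), 18.46387481689453)
scene [[542.0, -98.0, 61.0], [538.0, -80.0, 64.0], [542.0, -98.0, 55.0], [542.0, -82.0, 62.0], [536.0, -69.0, 60.0], [540.0, -91.0, 48.0], [535.0, -69.0, 51.0], [548.0, -92.0, 53.0], [547.0, -77.0, 59.0], [539.0, -65.0, 52.0], [554.0, -86.0, 59.0], [550.0, -72.0, 59.0], [559.0, -96.0, 54.0], [560.0, -80.0, 64.0], [552.0, -68.0, 57.0], [559.0, -92.0, 50.0], [561.0, -76.0, 60.0], [549.0, -61.0, 50.0], [564.0, -83.0, 56.0], [561.0, -69.0, 57.0], [570.0, -92.0, 53.0], [571.0, -77.0, 62.0], [563.0, -64.0, 56.0], [570.0, -89.0, 48.0], [573.0, -72.0, 61.0], [640.0, -94.0, 63.0], [620.0, -32.0, 61.0], [615.0, -11.0, 64.0], [604.0, 15.0, 58.0], [603.0, 29.0, 64.0], [668.0, -169.0, 63.0], [662.0, -157.0, 61.0], [657.0, -140.0, 61.0], [653.0, -127.0, 60.0], [647.0, -110.0,
[... 1624 characters left out ...]
6.0], [675.0, -46.0, 51.0], [663.0, -40.0, 52.0], [651.0, -35.0, 53.0], [614.0, -14.0, 62.0], [670.0, -37.0, 54.0], [658.0, -34.0, 52.0], [646.0, -28.0, 54.0], [615.0, -11.0, 60.0], [671.0, -35.0, 52.0], [660.0, -28.0, 55.0], [648.0, -25.0, 53.0], [678.0, -35.0, 49.0]]
[-2.52355158e+00  1.87114757e+00 -1.26800320e-05]
{'fx': 288.7776455430759, 'fy': 288.7776455430759, 'cx': 255.811625092576, 'cy': 186.40802716254893, 'rvec': array([-2.34985974,  1.74387452,  0.22384886]), 'tvec': array([-624.66746431,  -28.87312574,  389.40464211])} [ 248.89613343 -576.8410334   384.6871594 ] [[ 0.28985029 -0.95707129  0.0011616 ]
 [-0.92574975 -0.28005614  0.25407863]
 [-0.24284605 -0.07472012 -0.96718287]]
```

View pics/crop.png

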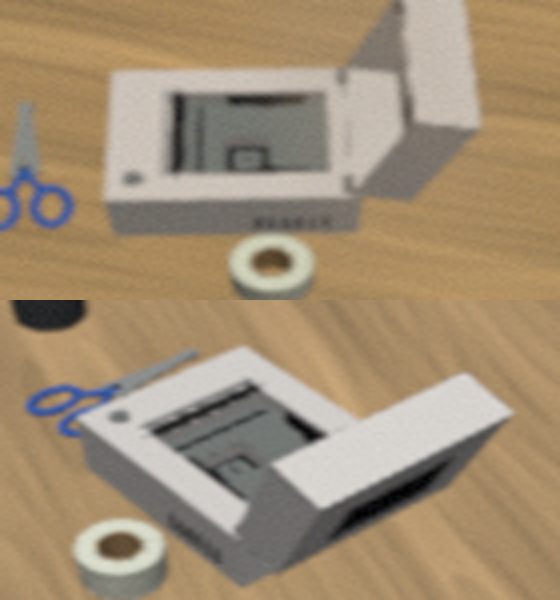

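```bash
python3 -m inch '[{"tz":-1.2,"az":-10.2,"jaw":0},{"tz":-1.2,"az":-10.2,"jaw":0},{"tz":-1.2,"az":-10.2,"jaw":0},{"tz":-1.2,"az":-10.2,"jaw":0},{"tz":-1.2,"az":-10.2,"jaw":0},{"tz":-1.2,"az":-10.2,"jaw":0},{"tz":-1.2,"az":-10.2,"jaw":0},{"tz":-1.2,"az":-10.2,"jaw":0},{"tz":-1.2,"az":-10.2,"jaw":0}]'
python3 -m inch '[{"tx":4.7,"ty":-3.3},{"tx":4.7,"ty":-3.3},{"tx":4.7,"ty":-3.3},{"tx":4.7,"ty":-3.3},{"tx":4.7,"ty":-3.3},{"tx":4.7,"ty":-3.3},{"tx":4.7,"ty":-3.3},{"tx":4.7,"ty":-3.3},{"tx":4.7,"ty":-3.3},{"tx":4.7,"ty":-3.3},{"tx":4.7,"ty":-3.3},{}]'
cat > look.py <<'E'
from h import *
import sys
o=get_obs(); C=cal("wrist"); im,d=viewer.get_image("wrist"); P=cloud("wrist",d,C)
save(sys.argv[1],im); np.savez(sys.argv[1]+".npz",im=im,d=d,P=P)
R=cv2.Rodrigues(np.array(o["orientation"]))[0]; print(o["ee_pos"],o["width"],R.round(3).tolist(),o["ft_force"])
for n in("printer","well_mouth","reset_top","feed_top"):
    for k in masks_of("wrist",n)[:2]:
        m=k["pixels"]&(d>0); print(n,round(k["score"],2),np.round(k["location"]),m.sum(),np.round(np.percentile(P[m],[3,50,97],axis=0)).tolist() if m.any() else "")
E
python3 look.py w1
```

```text
[ 181.60267434 -598.01734065  222.67696758] 87.66645897503119 [[0.291, -0.957, 0.0], [-0.957, -0.291, 0.0], [-0.0, -0.0, -1.0]] [0.02512803 0.42395856 0.06293064]$[0]: bad value
$[0]: bad value
```

View pics/w1.png

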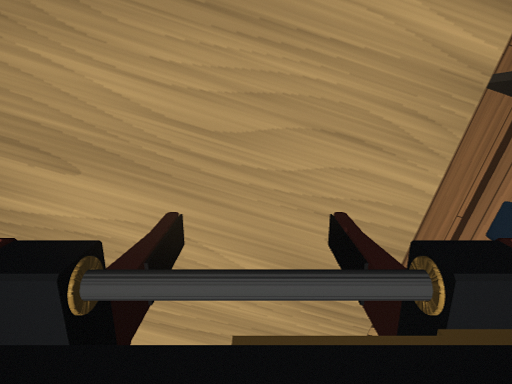

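The rows were refused, so every key seems to be needed. The picture (wrist camera) shows only table, with open fingers at (175,230) and (340,230), and the hand's long side along the jaw axis. Retrying.

```bash
python3 -m inch '[{"tx":0,"ty":0,"tz":-1.2,"ax":0,"ay":0,"az":-10.2,"jaw":0},{"tx":0,"ty":0,"tz":-1.2,"ax":0,"ay":0,"az":-10.2,"jaw":0},{"tx":0,"ty":0,"tz":-1.2,"ax":0,"ay":0,"az":-10.2,"jaw":0},{"tx":0,"ty":0,"tz":-1.2,"ax":0,"ay":0,"az":-10.2,"jaw":0},{"tx":0,"ty":0,"tz":-1.2,"ax":0,"ay":0,"az":-10.2,"jaw":0},{"tx":0,"ty":0,"tz":-1.2,"ax":0,"ay":0,"az":-10.2,"jaw":0},{"tx":0,"ty":0,"tz":-1.2,"ax":0,"ay":0,"az":-10.2,"jaw":0},{"tx":0,"ty":0,"tz":-1.2,"ax":0,"ay":0,"az":-10.2,"jaw":0},{"tx":0,"ty":0,"tz":-1.2,"ax":0,"ay":0,"az":-10.2,"jaw":0}]' && python3 -c "
from h import *
o=get_obs();print(o['ee_pos'],o['qpos'],cv2.Rodrigues(np.array(o['orientation']))[0].round(3).tolist())"
```

```text
t: 2.68
ee_pos: [181.6, -597.9, 331.0]
orientation: [-3.098, -0.519, -0.0]
ft_force: [-0.2, -0.3, 0.9]
width: 1.8
[ 181.59402754 -597.94502255  331.03306477] [-1.29500750e+00  3.23325022e-01  1.52109038e+00  2.57349874e-05
  1.29727404e+00 -1.62704833e+00] [[0.945, 0.326, -0.0], [0.326, -0.945, 0.0], [0.0, -0.0, -1.0]]
```

```bash
python3 -m inch '[{"tx":4.7,"ty":-3.3,"tz":0,"ax":0,"ay":0,"az":0,"jaw":0},{"tx":4.7,"ty":-3.3,"tz":0,"ax":0,"ay":0,"az":0,"jaw":0},{"tx":4.7,"ty":-3.3,"tz":0,"ax":0,"ay":0,"az":0,"jaw":0},{"tx":4.7,"ty":-3.3,"tz":0,"ax":0,"ay":0,"az":0,"jaw":0},{"tx":4.7,"ty":-3.3,"tz":0,"ax":0,"ay":0,"az":0,"jaw":0},{"tx":4.7,"ty":-3.3,"tz":0,"ax":0,"ay":0,"az":0,"jaw":0},{"tx":4.7,"ty":-3.3,"tz":0,"ax":0,"ay":0,"az":0,"jaw":0},{"tx":4.7,"ty":-3.3,"tz":0,"ax":0,"ay":0,"az":0,"jaw":0},{"tx":4.7,"ty":-3.3,"tz":0,"ax":0,"ay":0,"az":0,"jaw":0},{"tx":4.7,"ty":-3.3,"tz":0,"ax":0,"ay":0,"az":0,"jaw":0},{"tx":4.7,"ty":-3.3,"tz":0,"ax":0,"ay":0,"az":0,"jaw":0},{"tx":0,"ty":0,"tz":0,"ax":0,"ay":0,"az":0,"jaw":0}]'
python3 look.py w2
```

```text
t: 4.18
ee_pos: [556.6, -85.5, 330.5]
orientation: [-3.098, -0.517, -0.001]
ft_force: [-0.5, -0.3, -0.5]
width: 0.4
[556.64080244 -85.53936792 330.49366575] 0.40921972778677584 [[0.946, 0.325, 0.0], [0.325, -0.946, 0.0], [0.0, -0.0, -1.0]] [-0.51315573 -0.32177446 -0.53309516]
printer 0.68 [246.  94.] 35302 [[420.0, -183.0, 71.0], [523.0, -3.0, 92.0], [629.0, 75.0, 247.0]]
well_mouth 0.77 [244.  94.] 34997 [[420.0, -183.0, 71.0], [523.0, -3.0, 92.0], [627.0, 75.0, 247.0]]
reset_top 0.58 [258. 148.] 285 [[547.0, -88.0, 56.0], [559.0, -76.0, 58.0], [573.0, -64.0, 60.0]]
reset_top 0.19 [285. 222.] 113 [[624.0, -163.0, 93.0], [632.0, -155.0, 95.0], [639.0, -148.0, 97.0]]
feed_top 0.55 [289. 222.] 98 [[625.0, -162.0, 94.0], [632.0, -155.0, 95.0], [639.0, -148.0, 97.0]]
```

View pics/w2.png

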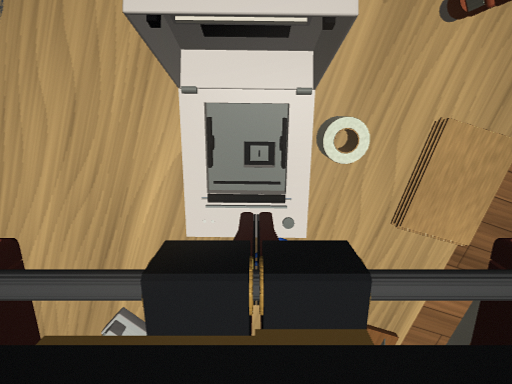

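The wrist view shows the key at about (258,153) in the black well, which is right of centre in the bay. The feed button is at (289,222), the roll at (345,140), and the cover is open at the top. Now refining from this depth image.

```bash
python3 - <<'E'
from h import *
z=np.load("w2.npz"); P=z["P"]; d=z["d"]
sub=P[130:182,235:290].reshape(-1,3); 
well=sub[(sub[:,2]<66)&(sub[:,2]>40)]
key=sub[(sub[:,2]>55)&(sub[:,2]<61)]
fl=P[110:190,205:290].reshape(-1,3); fl=fl[(fl[:,2]<76)]
rect=lambda q:cv2.minAreaRect(q[:,:2].astype(np.float32))
for n,q in(("well",well),("key",key),("bay",fl)): print(n,len(q),rect(q),np.percentile(q[:,2],[5,50,95]).round(1))
rim=P.reshape(-1,3); rim=rim[(rim[:,2]>88)&(rim[:,2]<96)&(d.ravel()>0)&(rim[:,1]<-30)&(rim[:,1]>-215)&(rim[:,0]>400)&(rim[:,0]<700)]
print("rim",rect(rim))
a=np.deg2rad(108.7); U=np.array([[np.cos(a),np.sin(a)],[-np.sin(a),np.cos(a)]])
feed=np.array([632,-155]); c=feed-np.array([-86,-62])@U; print("centre by feed",c)
o=get_obs(); R=cv2.Rodrigues(np.array(o["orientation"]))[0]
for q in(well,key):
    k=np.r_[rect(q)[0],58]; print("printer xy",U@(k[:2]-c),"tool d",R.T@(k-o["ee_pos"]))
E
```

```text
well 763 ((560.5647583007812, -78.03875732421875), (45.3287353515625, 35.87611389160156), 18.341920852661133) [49.7 52.2 60.9]
key 312 ((560.6871948242188, -77.800048828125), (44.728763580322266, 36.114437103271484), 17.553834915161133) [56.1 58.1 59.5]
bay 5765 ((541.1170654296875, -77.83798217773438), (114.98760223388672, 115.94978332519531), 18.61385154724121) [51.3 72.6 74.2]
rim ((548.5943603515625, -100.26405334472656), (180.678955078125, 206.49639892578125), 18.240009307861328)
centre by feed [545.70024559 -93.41792153]
printer xy [  9.80154653 -19.01057904] tool d [  9.6918599   -8.95026871 272.69181298]
printer xy [  9.98839893 -19.20308522] tool d [  9.88406235  -9.13743351 272.69173322]
```

```bash
python3 - <<'E'
from h import *
for i in range(4):
    o=get_obs(); R=cv2.Rodrigues(np.array(o["orientation"]))[0]
    print(o["t"],o["ee_pos"],o["qvel"].round(3) if hasattr(o["qvel"],"round") else o["qvel"],R.T@(np.array([560.3,-77.5,58])-o["ee_pos"]))
    print(viewer.get_calibration("wrist")["tvec"]); viewer.get_image("wrist")
E
```

```text
4.425 [554.31296073 -89.5623444  330.69577608] [-0.006 -0.001 -0.001  0.003 -0.001  0.003] [  9.61284417  -9.5453426  272.69178709]
[-498.45530874 -311.0438286   426.71114652]
4.475 [554.36411886 -89.63997479 330.80334119] [ 0.    -0.001 -0.002  0.002 -0.001  0.001] [  9.52275081  -9.65249914 272.80106875]
[-498.61371571 -310.99844603  426.69333701]
4.525 [554.44030992 -89.60053119 330.82473791] [ 0.003  0.    -0.002  0.001  0.     0.002] [  9.41000201  -9.64337306 272.82330116]
[-498.7593354  -310.97283514  426.67155597]
4.575 [554.55291494 -89.5098449  330.86902678] [ 0.005  0.003 -0.003  0.001  0.001 -0.   ] [  9.24173731  -9.59139796 272.8687716 ]
[-498.8801008  -310.95848259  426.65038475]
```

```bash
python3 -m inch '[{"tx":0.45,"ty":-0.45,"tz":4,"ax":0,"ay":0,"az":0.6,"jaw":0},{"tx":0.45,"ty":-0.45,"tz":5,"ax":0,"ay":0,"az":0,"jaw":0},{"tx":0,"ty":0,"tz":5,"ax":0,"ay":0,"az":0,"jaw":0},{"tx":0,"ty":0,"tz":3,"ax":0,"ay":0,"az":0,"jaw":0},{"tx":0,"ty":0,"tz":1,"ax":0,"ay":0,"az":0,"jaw":0},{"tx":0,"ty":0,"tz":0,"ax":0,"ay":0,"az":0,"jaw":0},{"tx":0,"ty":0,"tz":0,"ax":0,"ay":0,"az":0,"jaw":0},{"tx":0,"ty":0,"tz":0,"ax":0,"ay":0,"az":0,"jaw":0},{"tx":0,"ty":0,"tz":0,"ax":0,"ay":0,"az":0,"jaw":0},{"tx":0,"ty":0,"tz":0,"ax":0,"ay":0,"az":0,"jaw":0}]'
python3 look.py w3
python3 - <<'E'
from h import *
z=np.load("w3.npz"); P=z["P"]; d=z["d"]; q=P.reshape(-1,3)
a=np.deg2rad(108.4); U=np.array([[np.cos(a),np.sin(a)],[-np.sin(a),np.cos(a)]])
L=(q[:,:2]-[560.3,-77.5])@U.T; ok=(d.ravel()>0)&(abs(L[:,0])<45)&(abs(L[:,1])<45)
o=get_obs(); R=cv2.Rodrigues(np.array(o["orientation"]))[0]
for n,m in(("well",ok&(q[:,2]<66)&(q[:,2]>40)),("key",ok&(q[:,2]>54)&(q[:,2]<61)&(abs(L)<[16,18]).all(1)),("mouth floor",ok&(q[:,2]>68)&(q[:,2]<76))):
    print(n,m.sum(),L[m].min(0).round(1),L[m].max(0).round(1),np.median(L[m],0).round(1),q[m,2].mean().round(1))
print(o["ee_pos"],R.T@(np.array([560.3,-77.5,58])-o["ee_pos"]),R[:,0])
E
```

```text
t: 5.88
ee_pos: [560.8, -77.1, 151.0]
orientation: [3.102, 0.494, 0.001]
ft_force: [0.9, 0.9, -0.2]
width: 0.3
[560.84814551 -77.10335896 151.04074445] 0.3352597579343076 [[0.951, 0.311, 0.001], [0.311, -0.951, -0.0], [0.0, 0.0, -1.0]] [ 0.89152195  0.9123231  -0.16140898]
printer 0.87 [222. 102.] 64585 [[424.0, -130.0, 61.0], [517.0, -12.0, 91.0], [611.0, 62.0, 149.0]]
well_mouth 0.78 [225. 101.] 64468 [[424.0, -130.0, 62.0], [517.0, -12.0, 91.0], [611.0, 62.0, 148.0]]
reset_top 0.87 [254. 189.] 786 [[545.0, -89.0, 56.0], [559.0, -76.0, 58.0], [573.0, -64.0, 59.0]]
well 2038 [-18.5 -22.8] [17.5 23.5] [-1.8  0.5] 54.9
key 781 [-11.  -13.3] [13.4 14.3] [2.  0.5] 58.0
mouth floor 5757 [-44.2 -38.8] [45. 45.] [15.  17.6] 72.7
[560.7357565  -77.09814525 150.67458105] [-0.53663838  0.24767255 92.6745921 ] [ 9.50559144e-01  3.10543577e-01 -2.55448444e-05]
```

View pics/w3.png

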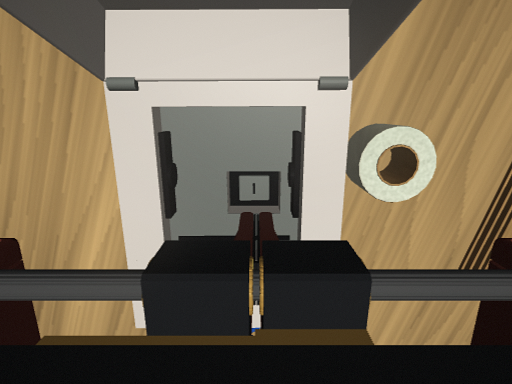

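The key is at (254,188), just ahead of the fingertips at (256,215), and it measures within 1 mm of the TCP axis. Descending.

```bash
python3 -m inch '[{"tx":-0.1,"ty":-0.08,"tz":3,"ax":0,"ay":0,"az":0,"jaw":0},{"tx":0,"ty":0,"tz":3,"ax":0,"ay":0,"az":0,"jaw":0},{"tx":0,"ty":0,"tz":1.5,"ax":0,"ay":0,"az":0,"jaw":0},{"tx":0,"ty":0,"tz":0.8,"ax":0,"ay":0,"az":0,"jaw":0},{"tx":0,"ty":0,"tz":0.3,"ax":0,"ay":0,"az":0,"jaw":0},{"tx":0,"ty":0,"tz":0,"ax":0,"ay":0,"az":0,"jaw":0},{"tx":0,"ty":0,"tz":0,"ax":0,"ay":0,"az":0,"jaw":0},{"tx":0,"ty":0,"tz":0,"ax":0,"ay":0,"az":0,"jaw":0},{"tx":0,"ty":0,"tz":0,"ax":0,"ay":0,"az":0,"jaw":0}]'
python3 -m inch '[{"tx":0,"ty":0,"tz":0.2,"ax":0,"ay":0,"az":0,"jaw":0},{"tx":0,"ty":0,"tz":0.2,"ax":0,"ay":0,"az":0,"jaw":0},{"tx":0,"ty":0,"tz":0.1,"ax":0,"ay":0,"az":0,"jaw":0},{"tx":0,"ty":0,"tz":0,"ax":0,"ay":0,"az":0,"jaw":0},{"tx":0,"ty":0,"tz":0,"ax":0,"ay":0,"az":0,"jaw":0}]'
```

```text
t: 7.25
ee_pos: [559.7, -76.7, 65.0]
orientation: [3.102, 0.494, 0.001]
ft_force: [1.0, -0.1, -0.7]
width: 0.7
t: 7.88
ee_pos: [559.5, -76.7, 59.7]
orientation: [-3.102, -0.494, 0.0]
ft_force: [0.1, -0.2, 0.4]
width: 0.3
```

Free entry, with the tip just above the key. Pressing in small steps.

```bash
python3 -m inch '[{"tx":0,"ty":0,"tz":0.15,"ax":0,"ay":0,"az":0,"jaw":0},{"tx":0,"ty":0,"tz":0.15,"ax":0,"ay":0,"az":0,"jaw":0},{"tx":0,"ty":0,"tz":0,"ax":0,"ay":0,"az":0,"jaw":0}]'
python3 -m inch '[{"tx":0,"ty":0,"tz":0.15,"ax":0,"ay":0,"az":0,"jaw":0},{"tx":0,"ty":0,"tz":0.15,"ax":0,"ay":0,"az":0,"jaw":0},{"tx":0,"ty":0,"tz":0,"ax":0,"ay":0,"az":0,"jaw":0}]'
python3 -c "
from h import *
print([np.round(get_obs()[k],2).tolist() for k in('ee_pos','ft_force')])"
```

```text
t: 8.25
ee_pos: [559.7, -76.7, 56.8]
orientation: [3.102, 0.494, 0.0]
ft_force: [-1.6, -0.0, 2.3]
width: 0.6
t: 8.62
ee_pos: [559.7, -76.7, 54.3]
orientation: [3.102, 0.494, 0.001]
ft_force: [-1.4, 0.2, 9.9]
width: 0.4
[[559.72, -76.69, 54.28], [-1.42, 0.22, 9.87]]
```

Force is 10 N at z = 54.3, well past the 4 N spring, so the key is on its stop. I'll push slightly more and hold about 2.5 s.

```bash
python3 -m inch '[{"tx":0,"ty":0,"tz":0.04,"ax":0,"ay":0,"az":0,"jaw":0},{"tx":0,"ty":0,"tz":0,"ax":0,"ay":0,"az":0,"jaw":0},{"tx":0,"ty":0,"tz":0,"ax":0,"ay":0,"az":0,"jaw":0},{"tx":0,"ty":0,"tz":0,"ax":0,"ay":0,"az":0,"jaw":0},{"tx":0,"ty":0,"tz":0,"ax":0,"ay":0,"az":0,"jaw":0},{"tx":0,"ty":0,"tz":0,"ax":0,"ay":0,"az":0,"jaw":0},{"tx":0,"ty":0,"tz":0,"ax":0,"ay":0,"az":0,"jaw":0},{"tx":0,"ty":0,"tz":0,"ax":0,"ay":0,"az":0,"jaw":0},{"tx":0,"ty":0,"tz":0,"ax":0,"ay":0,"az":0,"jaw":0},{"tx":0,"ty":0,"tz":0,"ax":0,"ay":0,"az":0,"jaw":0},{"tx":0,"ty":0,"tz":0,"ax":0,"ay":0,"az":0,"jaw":0}]'
python3 -m inch '[{"tx":0,"ty":0,"tz":0,"ax":0,"ay":0,"az":0,"jaw":0},{"tx":0,"ty":0,"tz":0,"ax":0,"ay":0,"az":0,"jaw":0},{"tx":0,"ty":0,"tz":0,"ax":0,"ay":0,"az":0,"jaw":0},{"tx":0,"ty":0,"tz":0,"ax":0,"ay":0,"az":0,"jaw":0},{"tx":0,"ty":0,"tz":0,"ax":0,"ay":0,"az":0,"jaw":0},{"tx":0,"ty":0,"tz":0,"ax":0,"ay":0,"az":0,"jaw":0},{"tx":0,"ty":0,"tz":0,"ax":0,"ay":0,"az":0,"jaw":0},{"tx":0,"ty":0,"tz":0,"ax":0,"ay":0,"az":0,"jaw":0},{"tx":0,"ty":0,"tz":0,"ax":0,"ay":0,"az":0,"jaw":0}]'
python3 -m inch '[{"tx":0,"ty":0,"tz":-0.5,"ax":0,"ay":0,"az":0,"jaw":0},{"tx":0,"ty":0,"tz":-1,"ax":0,"ay":0,"az":0,"jaw":0},{"tx":0,"ty":0,"tz":-3,"ax":0,"ay":0,"az":0,"jaw":0},{"tx":0,"ty":0,"tz":-5,"ax":0,"ay":0,"az":0,"jaw":0},{"tx":0,"ty":0,"tz":0,"ax":0,"ay":0,"az":0,"jaw":0},{"tx":0,"ty":0,"tz":0,"ax":0,"ay":0,"az":0,"jaw":0},{"tx":0,"ty":0,"tz":0,"ax":0,"ay":0,"az":0,"jaw":0},{"tx":0,"ty":0,"tz":0,"ax":0,"ay":0,"az":0,"jaw":0}]'
python3 - <<'E'
from h import *
C=cal("wrist"); im,d=viewer.get_image("wrist"); P=cloud("wrist",d,C); 
for k in masks_of("wrist","reset_top")[:1]: print(k["score"],np.median(P[k["pixels"]],0))
P=np.load("w2.npz")["P"].reshape(-1,3); P1=np.load("side.npz")["P"].reshape(-1,3)
a=np.deg2rad(108.4); U=np.array([[np.cos(a),np.sin(a)],[-np.sin(a),np.cos(a)]])
for c in([549,-94.8],[545.7,-93.4]):
  for Q in(P1,np.load("scene.npz")["P"].reshape(-1,3)):
    L=np.c_[(Q[:,:2]-c)@U.T,Q[:,2]]; m=(L[:,0]>60)&(L[:,0]<260)&(abs(L[:,1])<100)
    for z in(110,130,150,170,190,210,230,243): 
        s=L[m&(abs(L[:,2]-z)<5)]; print(z,np.percentile(s,[2,98],axis=0).round()[:,:2].tolist() if len(s) else "",end=" ")
    print()
E
```

```text
t: 10.0
ee_pos: [559.7, -76.7, 54.2]
orientation: [3.102, 0.494, 0.001]
ft_force: [-3.7, -0.1, 12.9]
width: 0.4
t: 11.12
ee_pos: [559.7, -76.7, 54.2]
orientation: [3.102, 0.494, 0.001]
ft_force: [-3.3, 0.5, 12.7]
width: 0.6
t: 12.12
ee_pos: [558.8, -76.5, 147.1]
orientation: [-3.102, -0.494, 0.003]
ft_force: [0.4, -0.9, -0.3]
width: 0.3
0.79 [558.74428634 -75.74567664  58.04359032]
110 [[108.0, -90.0], [163.0, 84.0]] 130 [[119.0, -89.0], [170.0, 84.0]] 150 [[122.0, -89.0], [175.0, 81.0]] 170 [[129.0, -90.0], [181.0, 77.0]] 190 [[134.0, -89.0], [186.0, 83.0]] 210 [[137.0, -90.0], [192.0, 83.0]] 230 [[150.0, -89.0], [198.0, 88.0]] 243 [[147.0, -88.0], [185.0, 86.0]] 
110 [[106.0, -91.0], [159.0, 91.0]] 130 [[112.0, -91.0], [165.0, 89.0]] 150 [[119.0, -91.0], [170.0, 89.0]] 170 [[123.0, -91.0], [177.0, 90.0]] 190 [[128.0, -90.0], [182.0, 89.0]] 210 [[133.0, -91.0], [190.0, 88.0]] 230 [[141.0, -90.0], [197.0, 89.0]] 243 [[144.0, -88.0], [187.0, 86.0]] 
110 [[106.0, -92.0], [161.0, 81.0]] 130 [[116.0, -92.0], [168.0, 82.0]] 150 [[119.0, -92.0], [172.0, 79.0]] 170 [[127.0, -93.0], [179.0, 74.0]] 190 [[131.0, -92.0], [184.0, 80.0]] 210 [[135.0, -92.0], [190.0, 80.0]] 230 [[148.0, -92.0], [195.0, 85.0]] 243 [[144.0, -90.0], [183.0, 84.0]] 
110 [[104.0, -94.0], [157.0, 88.0]] 130 [[110.0, -93.0], [163.0, 87.0]] 150 [[117.0, -94.0], [167.0, 87.0]] 170 [[121.0, -94.0], [175.0, 87.0]] 190 [[126.0, -93.0], [180.0, 86.0]] 210 [[131.0, -94.0], [188.0, 85.0]] 230 [[139.0, -93.0], [195.0, 86.0]] 243 [[142.0, -91.0], [185.0, 84.0]]
```

The key came back up (top at z = 58.0). Going up, over, and down behind the cover.

```bash
python3 -m inch '[{"tx":0,"ty":0,"tz":-5,"ax":0,"ay":0,"az":0,"jaw":0},{"tx":0,"ty":0,"tz":-6,"ax":0,"ay":0,"az":0,"jaw":0},{"tx":0,"ty":0,"tz":-5,"ax":0,"ay":0,"az":0,"jaw":0},{"tx":0,"ty":0,"tz":0,"ax":0,"ay":0,"az":0,"jaw":0},{"tx":-0.3,"ty":-5,"tz":0,"ax":0,"ay":0,"az":0,"jaw":0},{"tx":-0.3,"ty":-5,"tz":0,"ax":0,"ay":0,"az":0,"jaw":0},{"tx":-0.3,"ty":-5,"tz":0,"ax":0,"ay":0,"az":0,"jaw":0},{"tx":-0.3,"ty":-5,"tz":0,"ax":0,"ay":0,"az":0,"jaw":0},{"tx":-0.4,"ty":-4.6,"tz":0,"ax":0,"ay":0,"az":0,"jaw":0},{"tx":0,"ty":0,"tz":0,"ax":0,"ay":0,"az":0,"jaw":0},{"tx":0,"ty":0,"tz":0,"ax":0,"ay":0,"az":0,"jaw":0}]'
python3 -m inch '[{"tx":0,"ty":0,"tz":3,"ax":0,"ay":0,"az":0,"jaw":0},{"tx":0,"ty":0,"tz":4,"ax":0,"ay":0,"az":0,"jaw":0},{"tx":0,"ty":0,"tz":3.3,"ax":0,"ay":0,"az":0,"jaw":0},{"tx":0,"ty":0,"tz":0,"ax":0,"ay":0,"az":0,"jaw":0},{"tx":0,"ty":0,"tz":0,"ax":0,"ay":0,"az":0,"jaw":0},{"tx":0,"ty":0,"tz":0,"ax":0,"ay":0,"az":0,"jaw":0}]'
cat > pf.py <<'E'
from h import *
o=get_obs(); a=np.deg2rad(108.4); U=np.array([[np.cos(a),np.sin(a)],[-np.sin(a),np.cos(a)]])
print("printer frame",(U@(o["ee_pos"][:2]-np.array([548,-94.5]))).round(1),o["ee_pos"][2].round(1),"F",(U@o["ft_force"][:2]).round(1),o["ft_force"][2].round(1),"q",np.round(o["qpos"],2))
E
python3 pf.py
```

```text
t: 13.6
ee_pos: [467.6, 151.9, 307.3]
orientation: [3.102, 0.495, -0.002]
ft_force: [-0.4, 0.2, -0.2]
width: 0.7
t: 14.35
ee_pos: [469.0, 152.2, 206.7]
orientation: [-3.102, -0.493, -0.004]
ft_force: [-0.3, 0.8, 0.8]
width: 0.5
printer frame [259.   -2.9] 206.7 F [0.9 0.1] 0.8 q [ 0.29  0.25  1.93 -0.    0.96 -0.03]
```

```bash
python3 -m inch '[{"tx":0,"ty":2,"tz":0,"ax":0,"ay":0,"az":0,"jaw":0},{"tx":0,"ty":1.5,"tz":0,"ax":0,"ay":0,"az":0,"jaw":0},{"tx":0,"ty":0.8,"tz":0,"ax":0,"ay":0,"az":0,"jaw":0},{"tx":0,"ty":0.8,"tz":0,"ax":0,"ay":0,"az":0,"jaw":0},{"tx":0,"ty":0.8,"tz":0,"ax":0,"ay":0,"az":0,"jaw":0},{"tx":0,"ty":0.8,"tz":-0.5,"ax":0,"ay":0,"az":0,"jaw":0},{"tx":0,"ty":0.8,"tz":-0.5,"ax":0,"ay":0,"az":0,"jaw":0},{"tx":0,"ty":0.8,"tz":-0.5,"ax":0,"ay":0,"az":0,"jaw":0},{"tx":0,"ty":0,"tz":0,"ax":0,"ay":0,"az":0,"jaw":0}]'; python3 pf.py
```

```text
t: 15.48
ee_pos: [494.1, 72.6, 220.7]
orientation: [3.102, 0.493, 0.001]
ft_force: [0.6, -0.5, -0.1]
width: 0.3
printer frame [175.6  -1.6] 220.7 F [-0.6 -0.4] -0.1 q [ 0.12  0.24  1.91 -0.    0.99 -0.19]
```

```bash
cat > cov.py <<'E'
from h import *
a=np.deg2rad(108.4); U=np.array([[np.cos(a),np.sin(a)],[-np.sin(a),np.cos(a)]])
for cam in("scene","side"):
    im,d=viewer.get_image(cam); Q=cloud(cam,d); r=masks_of(cam,"cover_edge")
    save("now_"+cam,im); np.savez("now_"+cam,im=im,d=d,P=Q)
    if not r: continue
    Q=Q[r[0]["pixels"]&(d>0)]; L=np.c_[(Q[:,:2]-[548,-94.5])@U.T,Q[:,2]]
    L=L[(abs(L[:,1])<88)&(abs(L[:,1])>30)&(L[:,2]>100)]
    print(cam,round(r[0]["score"],2),len(L))
    for z in range(110,270,20):
        s=L[abs(L[:,2]-z)<6]
        if len(s)>5: print(z,np.percentile(s[:,0],[3,50,97]).round(),end=" ")
    print("zmax",np.percentile(L[:,2],98).round())
E
python3 cov.py
```

```text
scene 0.64 517
110 [104. 114. 147.] 130 [105. 112. 153.] 150 [107. 111. 148.] 250 [109. 131. 156.] zmax 257.0
side 0.57 957
110 [154. 155. 156.] 130 [143. 156. 158.] 150 [156. 158. 159.] 170 [157. 159. 160.] 190 [158. 159. 161.] 210 [159. 160. 162.] 230 [136. 161. 163.] 250 [111. 140. 163.] zmax 255.0
```

The cover follows the finger as modelled and is now near upright (about 93°). Continuing along the arc.

```bash
python3 -m inch '[{"tx":0,"ty":1.2,"tz":-0.5,"ax":0,"ay":0,"az":0,"jaw":0},{"tx":0,"ty":1.2,"tz":-0.4,"ax":0,"ay":0,"az":0,"jaw":0},{"tx":0,"ty":1.2,"tz":-0.4,"ax":0,"ay":0,"az":0,"jaw":0},{"tx":0,"ty":1.2,"tz":-0.2,"ax":0,"ay":0,"az":0,"jaw":0},{"tx":0,"ty":1.2,"tz":0,"ax":0,"ay":0,"az":0,"jaw":0},{"tx":0,"ty":1.3,"tz":0,"ax":0,"ay":0,"az":0,"jaw":0},{"tx":0,"ty":1.3,"tz":0,"ax":0,"ay":0,"az":0,"jaw":0},{"tx":0,"ty":1.2,"tz":0.2,"ax":0,"ay":0,"az":0,"jaw":0},{"tx":0,"ty":1.2,"tz":0.3,"ax":0,"ay":0,"az":0,"jaw":0},{"tx":0,"ty":1.2,"tz":0.5,"ax":0,"ay":0,"az":0,"jaw":0},{"tx":0,"ty":0,"tz":0,"ax":0,"ay":0,"az":0,"jaw":0}]'; python3 pf.py
```

```text
t: 17.05
ee_pos: [531.6, -43.6, 224.7]
orientation: [3.103, 0.492, -0.001]
ft_force: [0.2, -0.9, 0.3]
width: 0.6
printer frame [53.5 -0.5] 224.7 F [-0.9  0.1] 0.3 q [-0.1   0.29  1.83 -0.    1.03 -0.42]
```

```bash
python3 -m inch '[{"tx":0,"ty":1.1,"tz":0.5,"ax":0,"ay":0,"az":0,"jaw":0},{"tx":0,"ty":1.1,"tz":0.6,"ax":0,"ay":0,"az":0,"jaw":0},{"tx":0,"ty":1.0,"tz":0.7,"ax":0,"ay":0,"az":0,"jaw":0},{"tx":0,"ty":0.9,"tz":0.8,"ax":0,"ay":0,"az":0,"jaw":0},{"tx":0,"ty":0.9,"tz":0.9,"ax":0,"ay":0,"az":0,"jaw":0},{"tx":0,"ty":0.9,"tz":1.0,"ax":0,"ay":0,"az":0,"jaw":0},{"tx":0,"ty":0.6,"tz":0.8,"ax":0,"ay":0,"az":0,"jaw":0},{"tx":0,"ty":0.5,"tz":0.8,"ax":0,"ay":0,"az":0,"jaw":0},{"tx":0,"ty":0.4,"tz":0.7,"ax":0,"ay":0,"az":0,"jaw":0},{"tx":0,"ty":0,"tz":0,"ax":0,"ay":0,"az":0,"jaw":0},{"tx":0,"ty":0,"tz":0,"ax":0,"ay":0,"az":0,"jaw":0}]'; python3 pf.py; python3 cov.py
```

```text
t: 18.42
ee_pos: [554.6, -112.9, 157.4]
orientation: [3.102, 0.494, 0.0]
ft_force: [-0.3, -0.5, -0.5]
width: -0.1
printer frame [-19.6  -0.5] 157.4 F [-0.4  0.4] -0.5 q [-0.22  0.42  1.81 -0.    0.91 -0.54]
scene 0.78 1121
110 [-55.  -8.  60.] 130 [-29.  51.  76.] 150 [-38.  52. 100.] zmax 160.0
side 0.66 1685
110 [ 10. 100. 102.] 130 [ 35. 101. 103.] 150 [-38.  48. 102.] zmax 159.0
```

View pics/now_side.png

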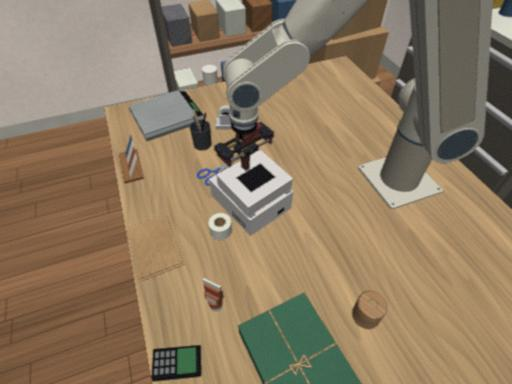

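The picture shows the cover almost shut at (255,185), with the finger resting on its front and the roll at (220,225) undisturbed. Pressing down now.

```bash
python3 -m inch '[{"tx":0,"ty":0.1,"tz":0.4,"ax":0,"ay":0,"az":0,"jaw":0},{"tx":0,"ty":0.1,"tz":0.3,"ax":0,"ay":0,"az":0,"jaw":0},{"tx":0,"ty":0,"tz":0.1,"ax":0,"ay":0,"az":0,"jaw":0},{"tx":0,"ty":0,"tz":0,"ax":0,"ay":0,"az":0,"jaw":0}]'; python3 -m inch '[{"tx":0,"ty":0,"tz":0.1,"ax":0,"ay":0,"az":0,"jaw":0},{"tx":0,"ty":0,"tz":0,"ax":0,"ay":0,"az":0,"jaw":0}]'; python3 pf.py
```

```text
t: 19.12
ee_pos: [555.2, -115.0, 149.4]
orientation: [3.102, 0.494, -0.0]
ft_force: [-1.1, -1.5, 2.1]
width: 0.5
t: 19.38
ee_pos: [555.3, -115.1, 149.2]
orientation: [3.102, 0.494, 0.0]
ft_force: [-3.2, -0.8, 10.3]
width: 0.7
printer frame [-21.8  -0.4] 149.2 F [0.2 3.3] 10.3 q [-0.23  0.44  1.81 -0.    0.89 -0.54]
```

```bash
python3 -m inch '[{"tx":0,"ty":0,"tz":0.1,"ax":0,"ay":0,"az":0,"jaw":0},{"tx":0,"ty":0,"tz":0,"ax":0,"ay":0,"az":0,"jaw":0},{"tx":0,"ty":0,"tz":0,"ax":0,"ay":0,"az":0,"jaw":0}]'; python3 -m inch '[{"tx":0,"ty":0,"tz":-0.4,"ax":0,"ay":0,"az":0,"jaw":0},{"tx":0,"ty":0,"tz":-1.5,"ax":0,"ay":0,"az":0,"jaw":0},{"tx":0,"ty":0,"tz":-5,"ax":0,"ay":0,"az":0,"jaw":0},{"tx":0,"ty":0,"tz":-6,"ax":0,"ay":0,"az":0,"jaw":0},{"tx":0,"ty":0,"tz":-6,"ax":0,"ay":0,"az":0,"jaw":0},{"tx":0,"ty":-4,"tz":0,"ax":0,"ay":0,"az":0,"jaw":0},{"tx":0,"ty":-4,"tz":0,"ax":0,"ay":0,"az":0,"jaw":0},{"tx":0,"ty":0,"tz":0,"ax":0,"ay":0,"az":0,"jaw":0},{"tx":0,"ty":0,"tz":0,"ax":0,"ay":0,"az":0,"jaw":0},{"tx":0,"ty":0,"tz":0,"ax":0,"ay":0,"az":0,"jaw":0},{"tx":0,"ty":0,"tz":0,"ax":0,"ay":0,"az":0,"jaw":0}]'; python3 cov.py; python3 - <<'E'
from h import *
a=np.deg2rad(108.4); U=np.array([[np.cos(a),np.sin(a)],[-np.sin(a),np.cos(a)]])
C=cal("wrist"); im,d=viewer.get_image("wrist"); W=cloud("wrist",d,C); save("wend",im)
for n,P in(("wrist",W),("scene",np.load("now_scene.npz")["P"]),("side",np.load("now_side.npz")["P"])):
    Q=P.reshape(-1,3); L=np.c_[(Q[:,:2]-[548,-94.5])@U.T,Q[:,2]]
    m=(L[:,0]>-55)&(L[:,0]<92)&(abs(L[:,1])<82)&(L[:,2]>135)&(L[:,2]<165); A=np.c_[L[m][:,:2],np.ones(m.sum())]
    print(n,m.sum(),"top plane slope/level",np.linalg.lstsq(A,L[m][:,2],rcond=None)[0].round(4))
B=np.load("scene.npz")["P"]; N=np.load("now_scene.npz")["P"]; 
for nm in "label_roll scissors".split():
    k=masks_of("scene",nm)[0]["pixels"]; print(nm,np.median(N[k],0).round(),N[k].max(0).round(),N[k].min(0).round())
for f in("scene.npz","now_scene.npz"):
    Q=np.load(f)["P"].reshape(-1,3); m=(Q[:,2]>20)&(Q[:,2]<80)&(Q[:,0]>590)&(Q[:,0]<680)&(Q[:,1]>-180)&(Q[:,1]<-60)
    print(f,np.polyfit(Q[m,1],Q[m,0],1))
E
```

```text
t: 19.75
ee_pos: [555.3, -115.1, 149.1]
orientation: [3.102, 0.494, 0.001]
ft_force: [-6.7, 0.7, 17.7]
width: 0.9
t: 21.12
ee_pos: [530.5, -39.5, 336.1]
orientation: [-3.103, -0.492, 0.001]
ft_force: [0.5, -0.4, -0.2]
width: 0.6
scene 0.84 1362
110 [-56.   4.  84.] 130 [-58.  -9.  87.] 150 [-54.  21.  95.] zmax 154.0
side 0.86 1681
110 [ 88. 100. 101.] 130 [ 14.  99. 102.] 150 [-54.  26.  98.] zmax 153.0
wrist 11886 top plane slope/level [-2.000000e-03 -1.000000e-03  1.493979e+02]
scene 1739 top plane slope/level [ 9.000000e-04 -1.200000e-03  1.502123e+02]
side 1799 top plane slope/level [-9.000000e-04 -1.000000e-04  1.502308e+02]
label_roll [689. -16.  50.] [718.  19.  58.] [647. -50.  -7.]
scissors [ 583. -292.    7.] [ 636. -227.   13.] [ 517. -319.   -1.]
scene.npz [-3.47992942e-01  6.05326684e+02]
now_scene.npz [-3.32220322e-01  6.11217765e+02]
```

View pics/wend.png

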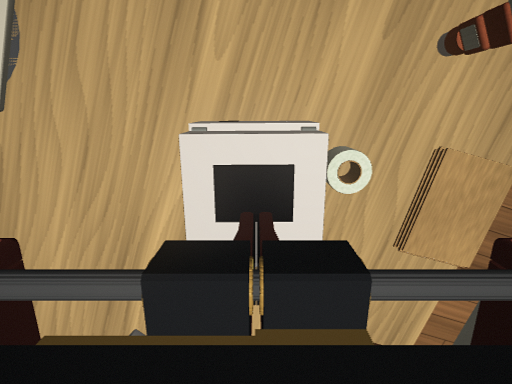

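The wrist view shows the cover shut at (255,180), the roll at (350,170) where it was, and the arm clear. The top plane is level (slope ≤ 0.002) at 149–150 mm, which matches fully shut.

```bash
python3 -c "
from h import *
print(ctrl.close_job())"
```

```text
the job is handed in; nothing more can be done
None
```

The reset key was held down and let up, the cover was then pushed shut, and the job was handed in at about 21 s of the 64 s allowed.

- **Reset key:** I pressed it with the closed fingertips to z = 54.2 mm at 10–13 N, well past its 4 N spring, and held it for about 2.5 s. The wrist camera then measured its top back at 58.0 mm.
- **Cover:** I pushed it over from behind and pressed it down to a firm stop, 149.1 mm at 18 N. All three cameras then showed its top level at 149–150 mm, against 149 mm for fully shut. The arm was about 190 mm clear of it at hand-in.
- **Other things:** The label roll measured within about 2 mm of where it started. I never went near the feed button. I did not re-measure the twine, gift box, tape dispenser, cream tube or pen cup.
- **Checks that disagreed:** A rough line fit to the printer's side differed by about 4 mm before and after. I put this down to mixed edge pixels and did not check further, so a small shift of the printer is not ruled out. The scissors gave a partial, different reading in the last picture, probably because the arm hid part of them.

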